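# Close the twist-lock canister over the spread pot

### The arm

A 7-joint arm with a two-finger parallel gripper is mounted at the origin on the work surface. World frame = base frame: x ahead of the robot, y to its left, z up, the work surface at z = 0. Lengths are in m, angles in rad, forces in N, time in s.
With the tool pointing down it reaches from about 0.4 to 0.85 m from the base axis. Payload 4.5 kg.
Tool frame: the origin (TCP) lies at the very end of the fingers, on their centre line; the grasp point (between the pads) lies 19 mm behind it; z points along the fingers, y is the line along which they close (so a half turn about z gives the same grasp; the last joint's range is limited). The gripper opens to 85 mm and grips with 20 to 120 N. Pads are 22 mm wide; open, the fingers measure 114 mm over their backs; the gripper's body (76 mm by 85 mm) begins 54 mm behind the grasp point. The pads swing forward as they close: fully open they stand 13 mm farther back than shut.
Start: joints at [1.221, 0.689, -0.195, 1.565, 0.157, 0.902, -0.215], TCP at [0.234, -0.58, 0.231] pointing down, gripper open.
Joint ranges: [-3.01, 3.01], [-0.46, 2.08], [-1.47, 1.51], [0.13, 2.56], [-1, 4.14], [0.04, 2.09], [-2.66, 2.66]. Speed limits (rad/s): [2.57, 2.57, 3.14, 3.14, 3.14, 3.14, 3.14].

### API

Orientations are given as a unit quaternion [x, y, z, w].
In Python, from station import get_state, optics, ctrl gives the robot as it stands.
- The arm moves only by the shell command python3 -m crank 'ROWS' [FORCE]. ROWS is JSON, a list of rows, each an object of numbers: "dx", "dy", "dz": the shift along the tool's x, y, z as a fraction of full scale; "rx", "ry", "rz": the turn, a rotation vector about the tool's x, y, z as a fraction of full scale; "hand": the finger opening in mm, from 0 to 85.4. A call has exactly 10 rows; each row shifts and turns the commanded pose from where the row before left it, along the tool's axes as they then stand; what a row does not reach is not made up. Full scale, the value 1, is 0.06 m for a shift and 4 degrees for a turn. A row lasts 1/8 s, in which the tool goes at most 62.5 mm and 10.7 degrees, less where a joint would pass 70% of its speed; a pose out of reach is approached as far as the arm can. A call with a number of a shift or a turn outside -1 to 1 is refused whole. A call with a gripper value outside its range is refused whole. The fingers move at their own pace and stop on an object; FORCE is the grip in N (left out, the last holds). Time passes only in rows, so rows that do not move let the fingers close, or fill a call up. It gives the time, the measured TCP pose, the force, the opening and the grip force at its end, in the units of the state.
- get_state(): the state, without advancing time (a new reading comes with each control period).
- optics.grab_frame(name): name is "scene" or "top"; returns a dict with "pixels" (420x560x3 uint8, red, green, blue), "range_z" (420x560 float32, m along the optical axis (not along the pixel's ray), 0 where there is no reading), "fx", "fy", "cx", "cy" (pixels), "distortion" ([k1, k2, p1, p2, k3] as OpenCV has them; the pictures are not rectified), "R" (3x3) and "t" (3): a world point X has camera coordinates R X + t. Camera axes: x right, y down, z forward; pixel columns grow to the right and rows downward; lengths in m; the calibration is good to about 2 mm. A picture is of the moment at which its call begins.
- ctrl.sign_off(): hands the job in; it is judged then, once.
The state is a dict: "time_s": time; "joint_pos": joint angles; "dq": joint speeds; "effort": joint torques, N m; "position": TCP position; "ee_rot": TCP orientation; "ft_force": force on the tool from outside, world axes, zero at the start; "wrist_torque": the same for the moment, N m; "grip_width": finger opening in m; "grip_force": force on a finger pad.
Only numpy, scipy, OpenCV 4.12 (cv2) and the standard library are available. Lean on these libraries where they do the work, as an engineer would, in place of code of your own. Each camera call takes 0.05 s, during which the arm holds its last target. There are 200 camera calls.

### The job

On the sandwich table, close the canister: lower the tall cover over the small lidded pot that stands in the fixed round base, right down onto the base with its two ears clear of the base's two keepers, then turn it until the ears lie squarely under the keepers, and let go. Leave the low cover, which is too shallow for the pot, where it stands, and do not knock the pot over.

Things in the scene. Friction and masses are not known exactly. Their poses are not given: they have to be found in the camera images.
- cover_mid (a point): Tall cover: loose aluminium cylinder, open end down, 76 mm across, 80 high, hollow 70 wide, 72 deep, 0.15-0.31 kg. On its top a black upright grip plate 50 mm long (cover's x), 14 thick (y), 36 tall (80-116 mm over the rim). At the rim two ears on its x axis, in line with the plate: 18 mm wide, 6 thick, tips 57 mm from the axis. Point: on the axis 58 mm over the rim; z up. Half-turn symmetric.
- low_cover_mid (a point): Low cover, a bystander: same diameter, ears, grip plate and material as the tall cover, but its cylinder is only 40 mm high (76 mm with the plate), too shallow for the pot. Point: on its axis, 38 mm over its rim. The two covers and the base may stand in any order from left to right.
- base: Fixed base: round wooden plate 148 mm across, 8 thick; middle ring (56 across, 4 high) holds the pot. Two steel keepers on its x axis: inverted Ls 18 mm wide, post 65-71 mm from the axis, roof reaching in to 47 mm, roof underside 12 mm over the plate. Cover goes down with ears 30+ degrees off the x axis, turns freely either way (no stops), is closed with ears on it. Origin: underside centre; z up.
- pot_mid (a point): Small lidded steel pot, loose, upright inside the ring of the base: 48 mm in diameter, 55 mm high, its top 63 mm above the table. Point: its centre, half-way up (27.5 mm above its foot); z is its upright axis.
Mind the look-alikes: they are no part of the job. Several things have the shape of the base; the one meant has the colours described above.

How it is judged:
By the outcome, as a careful person would: the job done as asked, in the order asked, and still so for the second after the job is handed in, with the robot touching nothing.
It also fails if it takes over 42 s, if anything falls off the work surface, if the arm or the gripper's body presses on something with over 40 N, if the wrist force passes 120 N, or if a joint passes its speed limit or range.

## Working session

There is one attempt and no reset: what is moved stays moved. The work goes in short steps, Python scripts to look and compute and a shell command to move; the robot and the scene stay as the last step left them, time stands still between calls to the robot, and variables do not carry over. Pictures are saved under pics/ and viewed, at most 10 in all, crops included, and the job is handed in when it is done.

```bash
mkdir -p pics; cat > h.py <<'E'
import numpy as np,cv2
from station import get_state,optics,ctrl
def grab(n):
    f=optics.grab_frame(n);K=np.array([[f['fx'],0,f['cx']],[0,f['fy'],f['cy']],[0,0,1]])
    f['K']=K;f['D']=np.array(f['distortion']);f['R']=np.array(f['R']);f['t']=np.array(f['t']);return f
def save(f,p): cv2.imwrite(p,f['pixels'][:,:,::-1])
def ray(f,uv):
    u=cv2.undistortPoints(np.array(uv,float).reshape(-1,1,2),f['K'],f['D']).reshape(-1,2)
    return np.c_[u,np.ones(len(u))]
def onplane(f,uv,z):
    d=ray(f,uv)@f['R'];c=-f['R'].T@f['t']
    return c+d*((z-c[2])/d[:,2:3])
def cloud(f):
    h,w=f['range_z'].shape;v,u=np.mgrid[:h,:w]
    r=ray(f,np.c_[u.ravel(),v.ravel()])*f['range_z'].reshape(-1,1)
    return ((r-f['t'])@f['R']).reshape(h,w,3)
E
python3 - <<'E'
from h import *
for n in('scene','top'):
    f=grab(n);save(f,f'pics/{n}0.png');print(n,-f['R'].T@f['t'],f['R'][2],f['fx'])
    np.savez(f'{n}0.npz',**f)
s=get_state();print(s)
E
```

```text
scene [1.00936518 0.19376042 0.65472818] [-0.66815191 -0.21450024 -0.71243432] 430.65356151859993
top [ 0.30907519 -0.00722595  0.91378315] [ 0.220145    0.00899791 -0.97542566] 398.5846987857783
{'time_s': 0.1, 'joint_pos': array([ 1.22079235,  0.68990188, -0.19452393,  1.56625189,  0.1572937 ,
        0.90248483, -0.21509282]), 'dq': array([ 3.67089516e-05, -9.67209578e-04,  4.59946249e-04, -2.72522712e-03,
        2.30505108e-03, -2.24978115e-04,  6.85367309e-04]), 'effort': array([-3.49973314e-03, -5.40607417e+01, -1.27151012e+00, -1.58985382e+01,
        9.41720180e-03,  4.35384733e-03,  1.46342160e-05]), 'position': array([ 0.23377529, -0.57900263,  0.23056007]), 'ee_rot': array([ 9.81634903e-01,  1.90767480e-01, -2.12462087e-04, -8.00089452e-04]), 'ft_force': array([-0.33166652,  0.5082376 ,  0.50264814]), 'wrist_torque': array([-0.0138257 , -0.02694112,  0.02468861]), 'grip_force': 0.0, 'grip_width': 0.08567375610166258}
```

View pics/scene0.png

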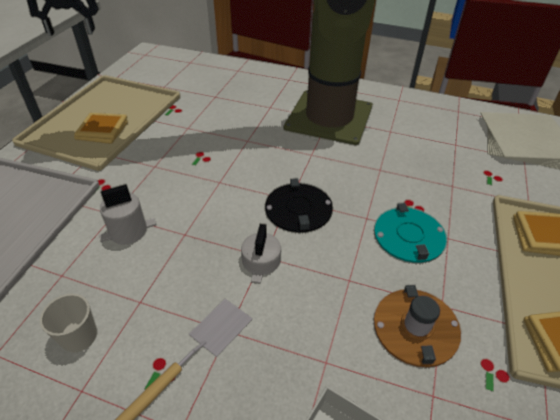

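View pics/top0.png

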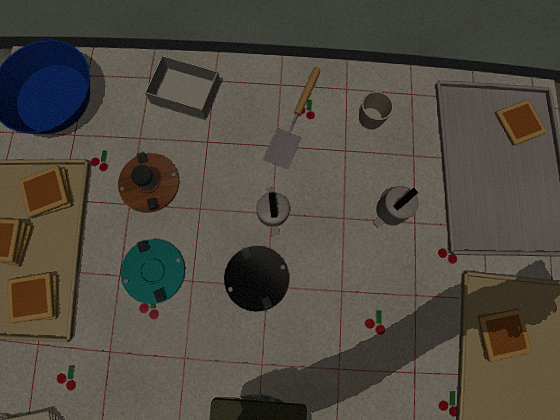

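Candidates for the base: the black disc at scene (299,206), the teal disc at (410,233), and the wooden disc at (418,326), which is also at top (149,181). The wooden one fits: it is wood-coloured, has steel keepers and holds the pot. Candidates for the cover: the cylinder at scene (123,215)/top (400,203) looks tall, and the one at scene (262,250)/top (273,208) looks low. I'll measure heights to check this.

```bash
cat > m.py <<'E'
from h import *
def load(n):
    return dict(np.load(f'{n}0.npz'))
if __name__=='__main__':
  out=[]
  for n,boxes in(('top',{'tall':(360,165,440,245),'low':(245,180,305,245),'base':(110,140,190,220)}),('scene',{'tall':(90,175,165,250),'low':(230,215,290,290),'base':(365,280,470,370)})):
    f=load(n);C=cloud(f);img=f['pixels'];hsv=cv2.cvtColor(img,cv2.COLOR_RGB2HSV)
    for k,(a,b,c,d) in boxes.items():
        P=C[b:d,a:c].reshape(-1,3);g=img[b:d,a:c].reshape(-1,3).max(1)
        z=P[:,2];ok=f['range_z'][b:d,a:c].ravel()>0
        print(n,k,'zmax',np.percentile(z[ok],99.7).round(4))
        dark=ok&(g<60)
        hs=np.histogram(z[ok],bins=np.arange(-.01,.13,.01))[0];print(hs)
        for lo,hi in((.108,.125),(.07,.09),(.034,.05),(.066,.085),(.055,.07),(.015,.03)):
            s=ok&(z>lo)&(z<hi)
            if s.sum()>15:
                q=P[s];(cx,cy),r=cv2.minEnclosingCircle(q[:,:2].astype(np.float32))
                rc=cv2.minAreaRect(q[:,:2].astype(np.float32));print('  ',lo,hi,s.sum(),'mean',q.mean(0).round(4),'circ',round(cx,4),round(cy,4),round(r,4),'rect',np.round(rc[0],4),np.round(rc[1],4),round(rc[2],1))
    crops=[img[b:d,a:c] for a,b,c,d in boxes.values()]
    out.append(np.hstack([cv2.resize(x,(260,260),interpolation=cv2.INTER_CUBIC) for x in crops]))
  cv2.imwrite('pics/crops.png',np.vstack(out)[:,:,::-1])
E
python3 m.py
```

```text
top tall zmax 0.1165
[3427 1732   48   53   47   51   57   52  578  144   17   13  152    0]
   0.108 0.125 153 mean [ 0.5478 -0.2828  0.1151] circ 0.5479 -0.2835 0.0257 rect [ 0.5482 -0.2832] [0.0141 0.0502] 43.7
   0.07 0.09 722 mean [ 0.5442 -0.2797  0.0781] circ 0.5472 -0.2832 0.0381 rect [ 0.5469 -0.2819] [0.0737 0.0727] 45.3
   0.034 0.05 81 mean [ 0.5267 -0.2613  0.0419] circ 0.5418 -0.2761 0.0365 rect [ 0.533  -0.2648] [0.0728 0.0287] 37.9
   0.066 0.085 740 mean [ 0.5437 -0.2794  0.0777] circ 0.5472 -0.2832 0.0381 rect [ 0.5469 -0.2819] [0.0739 0.0727] 45.3
   0.055 0.07 84 mean [ 0.5283 -0.2617  0.0622] circ 0.5441 -0.2786 0.0373 rect [ 0.535  -0.2657] [0.0743 0.0317] 35.1
   0.015 0.03 77 mean [ 0.5278 -0.2605  0.0225] circ 0.5407 -0.2751 0.0364 rect [ 0.5325 -0.2644] [0.0726 0.0271] 37.4
top low zmax 0.0771
[1983 1015   23   26  547  128    9   10  146    0    0    0    0    0]
   0.07 0.09 146 mean [ 0.5248 -0.0015  0.0751] circ 0.5256 -0.0027 0.0253 rect [ 0.5253 -0.0015] [0.05  0.014] 9.9
   0.034 0.05 631 mean [ 0.5226 -0.0015  0.0385] circ 0.5254 -0.0013 0.0372 rect 
[... 2069 characters left out ...]
68e-01 -2.000e-04] [0.0532 0.0142] 10.2
   0.055 0.07 65 mean [0.5394 0.0052 0.062 ] circ 0.5287 0.0018 0.0245 rect [0.5291 0.0062] [0.0123 0.0486] 84.8
   0.015 0.03 185 mean [0.5547 0.0101 0.0227] circ 0.5336 0.0013 0.037 rect [0.548  0.0056] [0.0327 0.0738] 16.5
scene base zmax 0.0647
[1959 5774  420  407  101   87  114  548    0    0    0    0    0    0]
   0.034 0.05 144 mean [0.5946 0.2982 0.0415] circ 0.5788 0.3021 0.0231 rect [0.5896 0.3002] [0.046  0.0219] 80.1
   0.055 0.07 610 mean [0.5804 0.3011 0.0623] circ 0.5776 0.3014 0.0241 rect [0.5783 0.3015] [0.046  0.0456] 6.2
   0.015 0.03 486 mean [0.59   0.3032 0.0228] circ 0.5766 0.304 0.0716 rect [0.5796 0.2978] [0.143  0.0429] 25.6
```

View pics/crops.png

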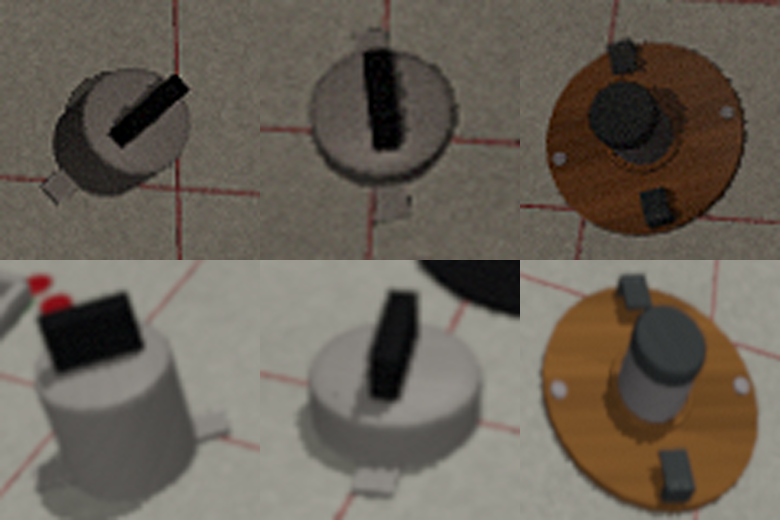

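The crops confirm the choice. The tall cover (zmax 116 mm) is at top (400,203)/scene (123,215), and the low one (77 mm) is at top (273,208). The wooden base with the pot is at top (149,181), with its keepers at top (142,157) and (152,203). Next I'll measure the base axis precisely.

```bash
cat > b.py <<'E'
from m import *
for n,(a,b,c,d) in(('top',(105,135,195,225)),('scene',(360,275,475,375))):
    f=load(n);C=cloud(f);img=f['pixels'];hsv=cv2.cvtColor(img,cv2.COLOR_RGB2HSV)
    w=np.zeros(img.shape[:2],np.uint8);w[b:d,a:c]=((hsv[...,1]>90)&(hsv[...,0]<22))[b:d,a:c]*255
    w=cv2.morphologyEx(w,cv2.MORPH_OPEN,np.ones((3,3)))
    ct=max(cv2.findContours(w,0,1)[0],key=cv2.contourArea).reshape(-1,2)
    h=cv2.convexHull(ct).reshape(-1,2)
    P=onplane(f,h,.008)[:,:2]
    # robust circle fit
    keep=np.ones(len(P),bool)
    for _ in range(4):
        A=np.c_[2*P[keep],np.ones(keep.sum())];s=np.linalg.lstsq(A,(P[keep]**2).sum(1),rcond=None)[0]
        r=np.sqrt(s[2]+s[:2]@s[:2]);e=np.abs(np.linalg.norm(P-s[:2],axis=1)-r);keep=e<.003
    print(n,'disc',s[:2].round(4),r.round(4),keep.sum(),len(P))
    z=C[...,2];m=np.zeros_like(w);R=np.linalg.norm(C[...,:2]-s[:2],axis=2)
    m[(z>.018)&(z<.032)&(R>.04)&(R<.08)&(f['range_z']>0)]=255
    N,l,st,ce=cv2.connectedComponentsWithStats(m)
    ks=[]
    for i in range(1,N):
        if st[i,4]>15:
            q=C[l==i];q=q[q[:,2]>np.percentile(q[:,2],70)-.003]
            rc=cv2.minAreaRect(q[:,:2].astype(np.float32));print('  keeper',ce[i].round(1),st[i,4],q[:,2].max().round(4),q.mean(0).round(4),np.round(rc[0],4),np.round(rc[1],4),round(rc[2],1));ks.append(rc[0])
    if len(ks)==2:
        ks=np.array(ks);v=ks[1]-ks[0];print('  mid',ks.mean(0).round(4),'ang',np.degrees(np.arctan2(v[1],v[0])).round(1),np.linalg.norm(v).round(4))
E
python3 b.py
```

```text
top disc [0.5756 0.3008] 0.0739 27 27
  keeper [140.7 156.6] 84 0.0277 [0.633  0.3219 0.024 ] [0.633  0.3221] [0.025  0.0188] 21.2
  keeper [151.4 203.1] 85 0.0277 [0.5205 0.2805 0.0236] [0.5206 0.2805] [0.0246 0.0186] 21.8
  mid [0.5768 0.3013] ang -159.7 0.1198
scene disc [0.5792 0.3016] 0.0736 38 38
  keeper [411.2 290.9] 141 0.0271 [0.5227 0.2819 0.0238] [0.5222 0.282 ] [0.025  0.0193] 19.5
  keeper [427.9 353.2] 189 0.0265 [0.6334 0.3219 0.0238] [0.6329 0.322 ] [0.0238 0.0189] 20.2
  mid [0.5775 0.302 ] ang 19.9 0.1177
```

Base centre is about (0.577, 0.3015) with its axis at 20°. Tall cover is at about (0.549, -0.283) with its plate at 135°. Heights and sizes match what was given. Lowering the cover as it stands puts the ears 65° off the keepers. First I turn the tool by -113° about its own z.

```bash
python3 -m crank '[{"rz":-1},{"rz":-1},{"rz":-1},{"rz":-1},{"rz":-1},{"rz":-1},{"rz":-1},{"rz":-1},{"rz":-1},{"rz":-1}]' 60
python3 -m crank '[{"rz":-1},{"rz":-1},{"rz":-1},{"rz":-1},{"rz":-1},{"rz":-1},{"rz":-1},{"rz":-1},{"rz":-1},{"rz":-1}]'
python3 -m crank '[{"rz":-1},{"rz":-1},{"rz":-1},{"rz":-1},{"rz":-1},{"rz":-1},{"rz":-1},{"rz":-1},{"rz":-0.25},{}]'
cat > go.py <<'E'
import sys
from h import *
from scipy.spatial.transform import Rotation as Ro
s=get_state();p=np.array(s['position']);R=Ro.from_quat(s['ee_rot']).as_matrix()
t=np.array([float(v) for v in sys.argv[1:4]])
x=R[:,0];print('t',s['time_s'],'pos',p.round(4),'yaw',np.degrees(np.arctan2(x[1],x[0])).round(2),'tilt',(R[:2,2]).round(4),'F',np.round(s['ft_force'],1),'w',s['grip_width'],s['grip_force'],'q',np.round(s['joint_pos'],2))
print('total units',((R.T@(t-p))/.06).round(3))
E
python3 go.py .549 -.2828 .215
```

```text
t 0.1 pos [ 0.2338 -0.579   0.2306] yaw 22.0 tilt [-0.0007  0.0015] F [-0.3  0.5  0.5] w 0.08567375610166258 0.0 q [ 1.22  0.69 -0.19  1.57  0.16  0.9  -0.22]
total units [ 6.72  -2.609  0.263]validation failed for argument at $[0]...
validation failed for argument at $[0]...
validation failed for argument at $[0]...
```

```bash
python3 -m crank '[{"dx":0,"dy":0,"dz":0,"rx":0,"ry":0,"rz":-1,"hand":85},{"dx":0,"dy":0,"dz":0,"rx":0,"ry":0,"rz":-1,"hand":85},{"dx":0,"dy":0,"dz":0,"rx":0,"ry":0,"rz":-1,"hand":85},{"dx":0,"dy":0,"dz":0,"rx":0,"ry":0,"rz":-1,"hand":85},{"dx":0,"dy":0,"dz":0,"rx":0,"ry":0,"rz":-1,"hand":85},{"dx":0,"dy":0,"dz":0,"rx":0,"ry":0,"rz":-1,"hand":85},{"dx":0,"dy":0,"dz":0,"rx":0,"ry":0,"rz":-1,"hand":85},{"dx":0,"dy":0,"dz":0,"rx":0,"ry":0,"rz":-1,"hand":85},{"dx":0,"dy":0,"dz":0,"rx":0,"ry":0,"rz":-1,"hand":85},{"dx":0,"dy":0,"dz":0,"rx":0,"ry":0,"rz":-1,"hand":85}]' 60
python3 go.py .549 -.2828 .215
```

```text
time_s: 1.35
position: [0.2338, -0.5792, 0.2308]
ee_rot: [0.857, 0.516, -0.0, -0.001]
ft_force: [0.1, 0.4, 0.2]
grip_width: 0.0853
grip_force: 0.0
t 1.35 pos [ 0.2338 -0.5792  0.2308] yaw 62.12 tilt [-0.0006  0.0009] F [0.1 0.4 0.2] w 0.08528774181604758 0.0 q [ 1.33  0.71 -0.39  1.56  0.31  0.94  0.35]
total units [6.824 2.334 0.265]
```

```bash
python3 -m crank '[{"dx":0,"dy":0,"dz":0,"rx":0,"ry":0,"rz":-1,"hand":85},{"dx":0,"dy":0,"dz":0,"rx":0,"ry":0,"rz":-1,"hand":85},{"dx":0,"dy":0,"dz":0,"rx":0,"ry":0,"rz":-1,"hand":85},{"dx":0,"dy":0,"dz":0,"rx":0,"ry":0,"rz":-1,"hand":85},{"dx":0,"dy":0,"dz":0,"rx":0,"ry":0,"rz":-1,"hand":85},{"dx":0,"dy":0,"dz":0,"rx":0,"ry":0,"rz":-1,"hand":85},{"dx":0,"dy":0,"dz":0,"rx":0,"ry":0,"rz":-1,"hand":85},{"dx":0,"dy":0,"dz":0,"rx":0,"ry":0,"rz":-1,"hand":85},{"dx":0,"dy":0,"dz":0,"rx":0,"ry":0,"rz":-1,"hand":85},{"dx":0,"dy":0,"dz":0,"rx":0,"ry":0,"rz":-1,"hand":85}]'
python3 -m crank '[{"dx":0,"dy":0,"dz":0,"rx":0,"ry":0,"rz":-1,"hand":85},{"dx":0,"dy":0,"dz":0,"rx":0,"ry":0,"rz":-1,"hand":85},{"dx":0,"dy":0,"dz":0,"rx":0,"ry":0,"rz":-1,"hand":85},{"dx":0,"dy":0,"dz":0,"rx":0,"ry":0,"rz":-1,"hand":85},{"dx":0,"dy":0,"dz":0,"rx":0,"ry":0,"rz":-1,"hand":85},{"dx":0,"dy":0,"dz":0,"rx":0,"ry":0,"rz":-1,"hand":85},{"dx":0,"dy":0,"dz":0,"rx":0,"ry":0,"rz":-1,"hand":85},{"dx":0,"dy":0,"dz":0,"rx":0,"ry":0,"rz":-1,"hand":85},{"dx":0,"dy":0,"dz":0,"rx":0,"ry":0,"rz":-0.25,"hand":85},{"dx":0,"dy":0,"dz":0,"rx":0,"ry":0,"rz":0,"hand":85}]'
python3 go.py .549 -.2828 .2
```

```text
time_s: 2.6
position: [0.2337, -0.5793, 0.2308]
ee_rot: [0.629, 0.778, 0.0, -0.001]
ft_force: [-0.3, 0.5, -0.1]
grip_width: 0.0847
grip_force: 0.0
time_s: 3.85
position: [0.2339, -0.5794, 0.231]
ee_rot: [0.383, 0.924, 0.0, -0.0]
ft_force: [-0.0, 1.3, -0.4]
grip_width: 0.0846
grip_force: 0.0
t 3.85 pos [ 0.2339 -0.5794  0.231 ] yaw 134.94 tilt [-0.0002  0.0005] F [-0.   1.3 -0.4] w 0.08458614585890814 0.0 q [ 1.5   0.77 -0.74  1.55  0.58  1.05  1.39]
total units [-0.21   7.21   0.518]
```

```bash
python3 -m crank '[{"dx":-0.02,"dy":0.5,"dz":0.05,"rx":0,"ry":0,"rz":0,"hand":60},{"dx":-0.02,"dy":0.85,"dz":0.05,"rx":0,"ry":0,"rz":0,"hand":60},{"dx":-0.02,"dy":0.85,"dz":0.05,"rx":0,"ry":0,"rz":0,"hand":60},{"dx":-0.02,"dy":0.85,"dz":0.05,"rx":0,"ry":0,"rz":0,"hand":60},{"dx":-0.02,"dy":0.85,"dz":0.05,"rx":0,"ry":0,"rz":0,"hand":60},{"dx":-0.02,"dy":0.85,"dz":0.05,"rx":0,"ry":0,"rz":0,"hand":60},{"dx":-0.02,"dy":0.85,"dz":0.05,"rx":0,"ry":0,"rz":0,"hand":60},{"dx":-0.02,"dy":0.85,"dz":0.05,"rx":0,"ry":0,"rz":0,"hand":60},{"dx":-0.02,"dy":0.76,"dz":0.05,"rx":0,"ry":0,"rz":0,"hand":60},{"dx":-0.02,"dy":0,"dz":0.05,"rx":0,"ry":0,"rz":0,"hand":60}]'
python3 go.py .549 -.2828 .092
```

```text
time_s: 5.1
position: [0.552, -0.2769, 0.2018]
ee_rot: [0.38, 0.925, 0.002, 0.001]
ft_force: [0.6, 0.3, -0.4]
grip_width: 0.0599
grip_force: 0.0
t 5.1 pos [ 0.552  -0.2769  0.2018] yaw 135.38 tilt [0.0035 0.003 ] F [ 0.6  0.3 -0.4] w 0.05992097800057348 0.0 q [ 0.76  0.78 -0.68  1.61  0.57  0.95  0.68]
total units [-0.032 -0.113  1.83 ]
```

```bash
python3 -m crank '[{"dx":0,"dy":0,"dz":0.2,"rx":0,"ry":0,"rz":0,"hand":60},{"dx":0,"dy":0,"dz":0.2,"rx":0,"ry":0,"rz":0,"hand":60},{"dx":0,"dy":0,"dz":0.2,"rx":0,"ry":0,"rz":0,"hand":60},{"dx":0,"dy":0,"dz":0.2,"rx":0,"ry":0,"rz":0,"hand":60},{"dx":0,"dy":0,"dz":0.2,"rx":0,"ry":0,"rz":0,"hand":60},{"dx":0,"dy":0,"dz":0.2,"rx":0,"ry":0,"rz":0,"hand":60},{"dx":0,"dy":0,"dz":0,"rx":0,"ry":0,"rz":0,"hand":60},{"dx":0,"dy":0,"dz":0,"rx":0,"ry":0,"rz":0,"hand":60},{"dx":0,"dy":0,"dz":0,"rx":0,"ry":0,"rz":0,"hand":60},{"dx":0,"dy":0,"dz":0,"rx":0,"ry":0,"rz":0,"hand":60}]'
python3 go.py .549 -.2828 .092
```

```text
time_s: 6.35
position: [0.5488, -0.2823, 0.1297]
ee_rot: [0.383, 0.924, -0.0, 0.0]
ft_force: [-0.1, 0.9, 0.4]
grip_width: 0.0601
grip_force: 0.0
t 6.35 pos [ 0.5488 -0.2823  0.1297] yaw 134.99 tilt [ 0.0007 -0.0004] F [-0.1  0.9  0.4] w 0.06007380053863393 0.0 q [ 0.73  0.87 -0.62  1.67  0.65  0.82  0.61]
total units [-0.009 -0.004  0.629]
```

```bash
python3 -m crank '[{"dx":0,"dy":0,"dz":0.2,"rx":0,"ry":0,"rz":0,"hand":60},{"dx":0,"dy":0,"dz":0.2,"rx":0,"ry":0,"rz":0,"hand":60},{"dx":0,"dy":0,"dz":0.2,"rx":0,"ry":0,"rz":0,"hand":50},{"dx":0,"dy":0,"dz":0.14,"rx":0,"ry":0,"rz":0,"hand":40},{"dx":0,"dy":0,"dz":0,"rx":0,"ry":0,"rz":0,"hand":30},{"dx":0,"dy":0,"dz":0,"rx":0,"ry":0,"rz":0,"hand":22},{"dx":0,"dy":0,"dz":0,"rx":0,"ry":0,"rz":0,"hand":5},{"dx":0,"dy":0,"dz":0,"rx":0,"ry":0,"rz":0,"hand":5},{"dx":0,"dy":0,"dz":0,"rx":0,"ry":0,"rz":0,"hand":5},{"dx":0,"dy":0,"dz":0,"rx":0,"ry":0,"rz":0,"hand":5}]' 70
python3 go.py .5488 -.2823 .205
```

```text
time_s: 7.6
position: [0.5485, -0.2824, 0.0851]
ee_rot: [0.383, 0.924, -0.0, 0.0]
ft_force: [-0.4, -0.3, 1.1]
grip_width: 0.0134
grip_force: 69.4
t 7.6 pos [ 0.5485 -0.2824  0.0851] yaw 134.98 tilt [ 0.0002 -0.0004] F [-0.4 -0.3  1.1] w 0.013355160075856935 69.41046953201294 q [ 0.71  0.93 -0.58  1.69  0.7   0.74  0.57]
total units [-0.003  0.004 -1.998]
```

```bash
python3 -m crank '[{"dx":0,"dy":0,"dz":-0.1,"rx":0,"ry":0,"rz":0,"hand":5},{"dx":0,"dy":0,"dz":-0.2,"rx":0,"ry":0,"rz":0,"hand":5},{"dx":0,"dy":0,"dz":-0.3,"rx":0,"ry":0,"rz":0,"hand":5},{"dx":0,"dy":0,"dz":-0.4,"rx":0,"ry":0,"rz":0,"hand":5},{"dx":0,"dy":0,"dz":-0.4,"rx":0,"ry":0,"rz":0,"hand":5},{"dx":0,"dy":0,"dz":-0.3,"rx":0,"ry":0,"rz":0,"hand":5},{"dx":0,"dy":0,"dz":-0.2,"rx":0,"ry":0,"rz":0,"hand":5},{"dx":0,"dy":0,"dz":-0.1,"rx":0,"ry":0,"rz":0,"hand":5},{"dx":0,"dy":0,"dz":0,"rx":0,"ry":0,"rz":0,"hand":5},{"dx":0,"dy":0,"dz":0,"rx":0,"ry":0,"rz":0,"hand":5}]'
python3 go.py .577 .3015 .205
python3 - <<'E'
from h import *
C=[]
for n in('top','scene'):
    f=grab(n);save(f,f'pics/{n}1.png');P=cloud(f);ok=f['range_z']>0
    for lo,hi in((.185,.21),(.12,.185),(.105,.185)):
        s=ok&(P[...,2]>lo)&(P[...,2]<hi)&(abs(P[...,0]-.549)<.06)&(abs(P[...,1]+.283)<.06);q=P[s]
        if len(q)>10: print(n,lo,len(q),q.mean(0).round(4),q[:,2].min().round(4),np.round(cv2.minEnclosingCircle(q[:,:2].astype(np.float32))[0],4))
a=cv2.imread('pics/top1.png')[100:310];b=cv2.imread('pics/scene1.png')[60:400];cv2.imwrite('pics/lift.png',np.vstack([a,b]))
E
```

```text
time_s: 8.85
position: [0.548, -0.2821, 0.2041]
ee_rot: [0.383, 0.924, -0.0, -0.001]
ft_force: [0.1, 0.4, -2.5]
grip_width: 0.0132
grip_force: 69.0
t 8.85 pos [ 0.548  -0.2821  0.2041] yaw 135.0 tilt [-0.0014  0.0004] F [ 0.1  0.4 -2.5] w 0.013199041813204656 69.03756022453308 q [ 0.76  0.78 -0.68  1.61  0.57  0.96  0.68]
total units [ 6.536  7.22  -0.012]
top 0.185 736 [ 0.5382 -0.2705  0.1967] 0.185 [ 0.5474 -0.2807]
top 0.12 532 [ 0.5253 -0.2587  0.1489] 0.1203 [ 0.5357 -0.2694]
top 0.105 538 [ 0.5254 -0.2586  0.1485] 0.1172 [ 0.5357 -0.2694]
scene 0.185 859 [ 0.5627 -0.2692  0.1965] 0.185 [ 0.5499 -0.2807]
scene 0.12 1419 [ 0.5681 -0.2634  0.1504] 0.12 [ 0.5511 -0.2804]
scene 0.105 1446 [ 0.568  -0.2635  0.1498] 0.1175 [ 0.5511 -0.2804]
```

View pics/lift.png

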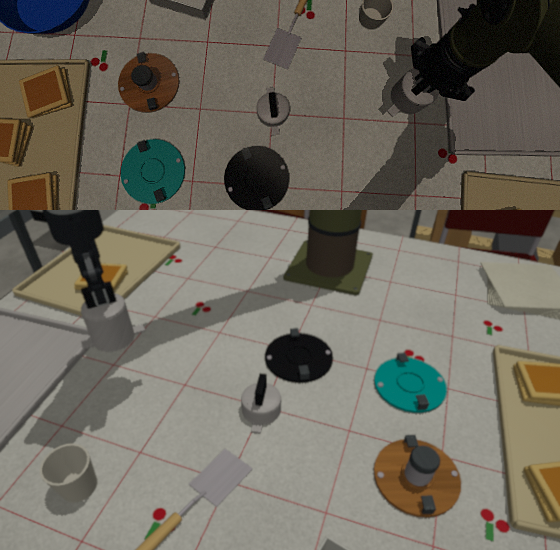

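The cover is up and level in the fingers: top row-crop about (410,90), scene crop about (108,325). Pot and low cover are undisturbed. Now I carry it over the base.

```bash
python3 -m crank '[{"dx":0.3,"dy":0.33,"dz":0,"rx":0,"ry":0,"rz":0,"hand":5},{"dx":0.5,"dy":0.55,"dz":0,"rx":0,"ry":0,"rz":0,"hand":5},{"dx":0.7,"dy":0.77,"dz":0,"rx":0,"ry":0,"rz":0,"hand":5},{"dx":0.7,"dy":0.77,"dz":0,"rx":0,"ry":0,"rz":0,"hand":5},{"dx":0.7,"dy":0.77,"dz":0,"rx":0,"ry":0,"rz":0,"hand":5},{"dx":0.7,"dy":0.77,"dz":0,"rx":0,"ry":0,"rz":0,"hand":5},{"dx":0.7,"dy":0.77,"dz":0,"rx":0,"ry":0,"rz":0,"hand":5},{"dx":0.7,"dy":0.77,"dz":0,"rx":0,"ry":0,"rz":0,"hand":5},{"dx":0.7,"dy":0.77,"dz":0,"rx":0,"ry":0,"rz":0,"hand":5},{"dx":0.5,"dy":0.55,"dz":0,"rx":0,"ry":0,"rz":0,"hand":5}]'
python3 -m crank '[{"dx":0.24,"dy":0.3,"dz":0,"rx":0,"ry":0,"rz":0,"hand":5},{"dx":0.1,"dy":0.1,"dz":0,"rx":0,"ry":0,"rz":0,"hand":5},{"dx":0,"dy":0,"dz":0,"rx":0,"ry":0,"rz":0,"hand":5},{"dx":0,"dy":0,"dz":0.1,"rx":0,"ry":0,"rz":0,"hand":5},{"dx":0,"dy":0,"dz":0.2,"rx":0,"ry":0,"rz":0,"hand":5},{"dx":0,"dy":0,"dz":0.1,"rx":0,"ry":0,"rz":0,"hand":5},{"dx":0,"dy":0,"dz":0,"rx":0,"ry":0,"rz":0,"hand":5},{"dx":0,"dy":0,"dz":0,"rx":0,"ry":0,"rz":0,"hand":5},{"dx":0,"dy":0,"dz":0,"rx":0,"ry":0,"rz":0,"hand":5},{"dx":0,"dy":0,"dz":0,"rx":0,"ry":0,"rz":0,"hand":5}]'
python3 go.py .577 .3015 .094
python3 - <<'E'
from h import *
for n in('top','scene'):
    f=grab(n);save(f,f'pics/{n}2.png');P=cloud(f);ok=f['range_z']>0
    for lo,hi in((.095,.115),(.115,.135),(.135,.155),(.155,.17)):
        s=ok&(P[...,2]>lo)&(P[...,2]<hi)&(np.hypot(P[...,0]-.577,P[...,1]-.3)<.045);q=P[s]
        if len(q)>15:
            A=np.c_[2*q[:,:2],np.ones(len(q))];c=np.linalg.lstsq(A,(q[:,:2]**2).sum(1),rcond=None)[0];print(n,lo,len(q),'fit',c[:2].round(4),np.sqrt(c[2]+c[:2]@c[:2]).round(4))
a=cv2.imread('pics/top2.png')[80:280,60:340];b=cv2.imread('pics/scene2.png')[140:420,280:560];cv2.imwrite('pics/over.png',np.vstack([a,b]))
E
```

```text
time_s: 10.2
position: [0.5739, 0.2742, 0.2047]
ee_rot: [0.381, 0.924, 0.001, -0.001]
ft_force: [0.6, -0.9, -2.5]
grip_width: 0.0127
grip_force: 69.0
time_s: 11.45
position: [0.5775, 0.3017, 0.1811]
ee_rot: [0.383, 0.924, 0.0, 0.0]
ft_force: [-0.2, 0.4, -2.2]
grip_width: 0.0127
grip_force: 68.9
t 11.45 pos [0.5775 0.3017 0.1811] yaw 134.99 tilt [0.0004 0.0002] F [-0.2  0.4 -2.2] w 0.01273626671851729 68.90292763710022 q [-0.25  0.84 -0.59  1.52  0.53  0.96 -0.22]
total units [ 0.004 -0.01   1.452]
scene 0.095 388 fit [0.5796 0.2996] 0.0366
scene 0.115 434 fit [0.5784 0.301 ] 0.0374
scene 0.135 452 fit [0.5789 0.3011] 0.0372
scene 0.155 380 fit [0.5788 0.3015] 0.0375
```

View pics/over.png

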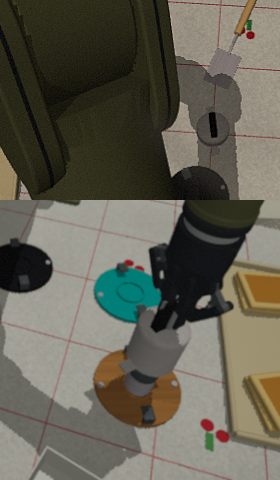

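The cover (scene crop about (160,335)) hangs centred over the pot, above the wooden base. The same camera puts the two centres within about 1 mm. Lowering now.

```bash
python3 -m crank '[{"dx":0,"dy":0,"dz":0.1,"rx":0,"ry":0,"rz":0,"hand":5},{"dx":0,"dy":0,"dz":0.15,"rx":0,"ry":0,"rz":0,"hand":5},{"dx":0,"dy":0,"dz":0.2,"rx":0,"ry":0,"rz":0,"hand":5},{"dx":0,"dy":0,"dz":0.2,"rx":0,"ry":0,"rz":0,"hand":5},{"dx":0,"dy":0,"dz":0.2,"rx":0,"ry":0,"rz":0,"hand":5},{"dx":0,"dy":0,"dz":0.2,"rx":0,"ry":0,"rz":0,"hand":5},{"dx":0,"dy":0,"dz":0.15,"rx":0,"ry":0,"rz":0,"hand":5},{"dx":0,"dy":0,"dz":0.1,"rx":0,"ry":0,"rz":0,"hand":5},{"dx":0,"dy":0,"dz":0,"rx":0,"ry":0,"rz":0,"hand":5},{"dx":0,"dy":0,"dz":0,"rx":0,"ry":0,"rz":0,"hand":5}]'
python3 -m crank '[{"dx":0,"dy":0,"dz":0.03,"rx":0,"ry":0,"rz":0,"hand":5},{"dx":0,"dy":0,"dz":0.03,"rx":0,"ry":0,"rz":0,"hand":5},{"dx":0,"dy":0,"dz":0.03,"rx":0,"ry":0,"rz":0,"hand":5},{"dx":0,"dy":0,"dz":0.03,"rx":0,"ry":0,"rz":0,"hand":5},{"dx":0,"dy":0,"dz":0.02,"rx":0,"ry":0,"rz":0,"hand":5},{"dx":0,"dy":0,"dz":0.01,"rx":0,"ry":0,"rz":0,"hand":5},{"dx":0,"dy":0,"dz":0,"rx":0,"ry":0,"rz":0,"hand":5},{"dx":0,"dy":0,"dz":0,"rx":0,"ry":0,"rz":0,"hand":5},{"dx":0,"dy":0,"dz":0,"rx":0,"ry":0,"rz":0,"hand":5},{"dx":0,"dy":0,"dz":0,"rx":0,"ry":0,"rz":0,"hand":5}]'
python3 go.py .577 .3015 .093
```

```text
time_s: 12.8
position: [0.5777, 0.3019, 0.1033]
ee_rot: [0.383, 0.924, 0.0, 0.0]
ft_force: [-0.2, -0.3, -2.3]
grip_width: 0.0132
grip_force: 68.9
time_s: 14.05
position: [0.5775, 0.3016, 0.0939]
ee_rot: [0.383, 0.924, -0.0, 0.0]
ft_force: [0.0, -0.9, -2.4]
grip_width: 0.0124
grip_force: 68.9
t 14.05 pos [0.5775 0.3016 0.0939] yaw 134.99 tilt [ 0.0001 -0.0001] F [ 0.  -0.9 -2.4] w 0.012449319304116037 68.89725923538208 q [-0.27  0.94 -0.54  1.57  0.61  0.8  -0.28]
total units [ 0.005 -0.006  0.015]
```

```bash
python3 -m crank '[{"dx":0,"dy":0,"dz":0.01,"rx":0,"ry":0,"rz":0,"hand":5},{"dx":0,"dy":0,"dz":0,"rx":0,"ry":0,"rz":0,"hand":5},{"dx":0,"dy":0,"dz":0.01,"rx":0,"ry":0,"rz":0,"hand":5},{"dx":0,"dy":0,"dz":0,"rx":0,"ry":0,"rz":0,"hand":5},{"dx":0,"dy":0,"dz":0,"rx":0,"ry":0,"rz":0,"hand":5},{"dx":0,"dy":0,"dz":0,"rx":0,"ry":0,"rz":0,"hand":5},{"dx":0,"dy":0,"dz":0,"rx":0,"ry":0,"rz":0,"hand":5},{"dx":0,"dy":0,"dz":0,"rx":0,"ry":0,"rz":0,"hand":5},{"dx":0,"dy":0,"dz":0,"rx":0,"ry":0,"rz":0,"hand":5},{"dx":0,"dy":0,"dz":0,"rx":0,"ry":0,"rz":0,"hand":5}]'
python3 go.py .577 .3015 .093
```

```text
time_s: 15.3
position: [0.5774, 0.3016, 0.0931]
ee_rot: [0.383, 0.924, -0.0, 0.0]
ft_force: [-1.8, -1.4, 5.5]
grip_width: 0.0127
grip_force: 69.8
t 15.3 pos [0.5774 0.3016 0.0931] yaw 134.99 tilt [ 0.0002 -0.0001] F [-1.8 -1.4  5.5] w 0.012714188664283107 69.81710314750671 q [-0.27  0.94 -0.54  1.57  0.61  0.8  -0.28]
total units [ 0.004 -0.006  0.002]
```

The rim has landed: +8 N at TCP z 0.093, as computed. Turning 65° to bring the ears under the keepers.

```bash
python3 -m crank '[{"dx":0,"dy":0,"dz":0,"rx":0,"ry":0,"rz":-0.5,"hand":5},{"dx":0,"dy":0,"dz":0,"rx":0,"ry":0,"rz":-0.8,"hand":5},{"dx":0,"dy":0,"dz":0,"rx":0,"ry":0,"rz":-0.8,"hand":5},{"dx":0,"dy":0,"dz":0,"rx":0,"ry":0,"rz":-0.8,"hand":5},{"dx":0,"dy":0,"dz":0,"rx":0,"ry":0,"rz":-0.8,"hand":5},{"dx":0,"dy":0,"dz":0,"rx":0,"ry":0,"rz":-0.8,"hand":5},{"dx":0,"dy":0,"dz":0,"rx":0,"ry":0,"rz":-0.8,"hand":5},{"dx":0,"dy":0,"dz":0,"rx":0,"ry":0,"rz":-0.8,"hand":5},{"dx":0,"dy":0,"dz":0,"rx":0,"ry":0,"rz":-0.8,"hand":5},{"dx":0,"dy":0,"dz":0,"rx":0,"ry":0,"rz":0,"hand":5}]'
python3 go.py .577 .3015 .093
```

```text
time_s: 16.55
position: [0.5786, 0.3027, 0.093]
ee_rot: [0.151, 0.988, 0.002, 0.001]
ft_force: [1.3, 0.7, 0.8]
grip_width: 0.0131
grip_force: 69.6
t 16.55 pos [0.5786 0.3027 0.093 ] yaw 162.58 tilt [0.002  0.0028] F [1.3 0.7 0.8] w 0.013077580833546968 69.58345770835876 q [-0.22  0.97 -0.66  1.57  0.73  0.86  0.11]
total units [ 0.019 -0.027 -0.001]
```

```bash
python3 -m crank '[{"dx":0,"dy":0,"dz":0,"rx":0,"ry":0,"rz":-0.5,"hand":5},{"dx":0,"dy":0,"dz":0,"rx":0,"ry":0,"rz":-0.8,"hand":5},{"dx":0,"dy":0,"dz":0,"rx":0,"ry":0,"rz":-0.8,"hand":5},{"dx":0,"dy":0,"dz":0,"rx":0,"ry":0,"rz":-0.8,"hand":5},{"dx":0,"dy":0,"dz":0,"rx":0,"ry":0,"rz":-0.8,"hand":5},{"dx":0,"dy":0,"dz":0,"rx":0,"ry":0,"rz":-0.8,"hand":5},{"dx":0,"dy":0,"dz":0,"rx":0,"ry":0,"rz":-0.8,"hand":5},{"dx":0,"dy":0,"dz":0,"rx":0,"ry":0,"rz":-0.8,"hand":5},{"dx":0,"dy":0,"dz":0,"rx":0,"ry":0,"rz":-0.8,"hand":5},{"dx":0,"dy":0,"dz":0,"rx":0,"ry":0,"rz":-0.8,"hand":5}]'
python3 -m crank '[{"dx":0,"dy":0,"dz":0,"rx":0,"ry":0,"rz":-0.8,"hand":5},{"dx":0,"dy":0,"dz":0,"rx":0,"ry":0,"rz":-0.75,"hand":5},{"dx":0,"dy":0,"dz":0,"rx":0,"ry":0,"rz":0,"hand":5},{"dx":0,"dy":0,"dz":0,"rx":0,"ry":0,"rz":0,"hand":5},{"dx":0,"dy":0,"dz":0,"rx":0,"ry":0,"rz":0,"hand":5},{"dx":0,"dy":0,"dz":0,"rx":0,"ry":0,"rz":0,"hand":5},{"dx":0,"dy":0,"dz":0,"rx":0,"ry":0,"rz":0,"hand":5},{"dx":0,"dy":0,"dz":0,"rx":0,"ry":0,"rz":0,"hand":5},{"dx":0,"dy":0,"dz":0,"rx":0,"ry":0,"rz":0,"hand":5},{"dx":0,"dy":0,"dz":0,"rx":0,"ry":0,"rz":0,"hand":5}]'
python3 go.py .577 .3015 .093
python3 - <<'E'
from h import *
f=grab('scene');cv2.imwrite('pics/turned.png',cv2.resize(f['pixels'][230:390,340:500,::-1],(560,560),interpolation=cv2.INTER_CUBIC))
E
```

```text
time_s: 17.8
position: [0.5778, 0.3024, 0.093]
ee_rot: [-0.118, 0.993, 0.001, 0.001]
ft_force: [1.7, 1.6, 1.9]
grip_width: 0.0133
grip_force: 69.7
time_s: 19.05
position: [0.5775, 0.3021, 0.0929]
ee_rot: [-0.17, 0.985, 0.0, 0.0]
ft_force: [2.1, 3.0, 5.1]
grip_width: 0.0131
grip_force: 70.1
t 19.05 pos [0.5775 0.3021 0.0929] yaw -160.41 tilt [0.0004 0.0009] F [2.1 3.  5.1] w 0.013094769949001293 70.09672164916992 q [-0.15  1.01 -0.8   1.57  0.85  0.94  0.67]
total units [ 0.012 -0.006 -0.001]
```

View pics/turned.png

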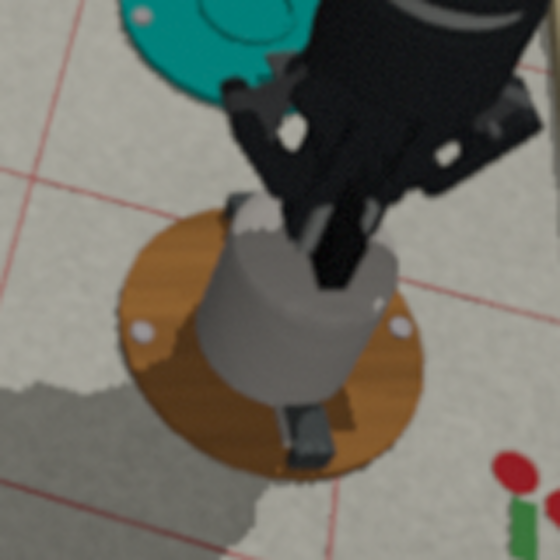

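The cover is down on the base, with one ear under the near keeper at crop (305,430). The yaw is about 0.5° short, so I trim that, let go, rise and move away for an accurate check.

```bash
python3 -m crank '[{"dx":0,"dy":0,"dz":0,"rx":0,"ry":0,"rz":-0.13,"hand":5},{"dx":0,"dy":0,"dz":-0.01,"rx":0,"ry":0,"rz":0,"hand":5},{"dx":0,"dy":0,"dz":0,"rx":0,"ry":0,"rz":0,"hand":18},{"dx":0,"dy":0,"dz":0,"rx":0,"ry":0,"rz":0,"hand":30},{"dx":0,"dy":0,"dz":0,"rx":0,"ry":0,"rz":0,"hand":40},{"dx":0,"dy":0,"dz":0,"rx":0,"ry":0,"rz":0,"hand":40},{"dx":0,"dy":0,"dz":-0.2,"rx":0,"ry":0,"rz":0,"hand":40},{"dx":0,"dy":0,"dz":-0.3,"rx":0,"ry":0,"rz":0,"hand":40},{"dx":0,"dy":0,"dz":-0.5,"rx":0,"ry":0,"rz":0,"hand":40},{"dx":0,"dy":0,"dz":-0.5,"rx":0,"ry":0,"rz":0,"hand":40}]'
python3 -m crank '[{"dx":0.1,"dy":-0.28,"dz":-0.3,"rx":0,"ry":0,"rz":0,"hand":40},{"dx":0.2,"dy":-0.56,"dz":0,"rx":0,"ry":0,"rz":0,"hand":40},{"dx":0.2,"dy":-0.56,"dz":0,"rx":0,"ry":0,"rz":0,"hand":40},{"dx":0.2,"dy":-0.56,"dz":0,"rx":0,"ry":0,"rz":0,"hand":40},{"dx":0.2,"dy":-0.56,"dz":0,"rx":0,"ry":0,"rz":0,"hand":40},{"dx":0.2,"dy":-0.56,"dz":0,"rx":0,"ry":0,"rz":0,"hand":40},{"dx":0.2,"dy":-0.56,"dz":0,"rx":0,"ry":0,"rz":0,"hand":40},{"dx":0.2,"dy":-0.56,"dz":0,"rx":0,"ry":0,"rz":0,"hand":40},{"dx":0.1,"dy":-0.28,"dz":0,"rx":0,"ry":0,"rz":0,"hand":40},{"dx":0,"dy":0,"dz":0,"rx":0,"ry":0,"rz":0,"hand":40}]'
cat > chk.py <<'E'
from h import *
import sys
ims=[]
for n in('top','scene'):
    f=grab(n);P=cloud(f);ok=f['range_z']>0;R=np.hypot(P[...,0]-.577,P[...,1]-.3015)
    for nm,lo,hi,r0,r1 in(('plate',.112,.135,0,.05),('plate*',.095,.135,0,.05),('topface',.075,.094,0,.05)):
        q=P[ok&(P[...,2]>lo)&(P[...,2]<hi)&(R>=r0)&(R<r1)]
        if len(q)>15:
            rc=cv2.minAreaRect(q[:,:2].astype(np.float32));print(n,nm,len(q),np.percentile(q[:,2],[5,95]).round(4),np.round(rc[0],4),np.round(rc[1],4),round(rc[2],1),'circ',np.round(cv2.minEnclosingCircle(q[:,:2].astype(np.float32))[0],4))
            d=q[:,:2]-q[:,:2].mean(0);w,V=np.linalg.eigh(d.T@d);print('   pca',np.degrees(np.arctan2(*V[::-1,1])).round(1)%180)
    a,b=((100,130) if n=='top' else (365,270));w=100
    ims.append(cv2.resize(f['pixels'][b:b+w,a:a+w,::-1],(400,400),interpolation=cv2.INTER_CUBIC))
cv2.imwrite(sys.argv[1],np.hstack(ims))
E
python3 chk.py pics/chk1.png; python3 go.py .577 .3015 .093
```

```text
time_s: 20.35
position: [0.5775, 0.302, 0.1857]
ee_rot: [-0.175, 0.985, 0.0, 0.001]
ft_force: [0.5, 0.8, 0.4]
grip_width: 0.0403
grip_force: 0.0
time_s: 21.6
position: [0.5796, 0.0145, 0.2013]
ee_rot: [-0.173, 0.985, -0.0, -0.0]
ft_force: [0.1, -0.5, 0.1]
grip_width: 0.0401
grip_force: 0.0
top plate 161 [0.1139 0.1255] [0.5777 0.3018] [0.049  0.0146] 20.5 circ [0.5782 0.3014]
   pca 18.69999999999999
top plate* 224 [0.0978 0.1253] [0.5778 0.3017] [0.049  0.0146] 20.3 circ [0.5782 0.3014]
   pca 17.599999999999994
top topface 685 [0.0796 0.0898] [0.5786 0.3005] [0.0749 0.0733] 12.2 circ [0.5788 0.3015]
   pca 126.7
scene plate 348 [0.1137 0.1249] [0.579  0.3025] [0.0512 0.0145] 20.5 circ [0.5797 0.301 ]
   pca 20.599999999999994
scene plate* 525 [0.0976 0.1246] [0.5791 0.3023] [0.0512 0.015 ] 20.4 circ [0.5797 0.301 ]
   pca 22.30000000000001
scene topface 1218 [0.0786 0.0896] [0.5822 0.3016] [0.0742 0.0705] 88.9 circ [0.5803 0.3018]
   pca 76.4
t 21.7 pos [0.5796 0.0177 0.2017] yaw -159.8 tilt [0.0005 0.0015] F [0.3 0.6 0.9] w 0.04006974780276265 0.0 q [ 0.4   0.82 -0.93  1.72  0.76  1.01  1.11]
total units [-1.591  4.451  1.819]
```

View pics/chk1.png

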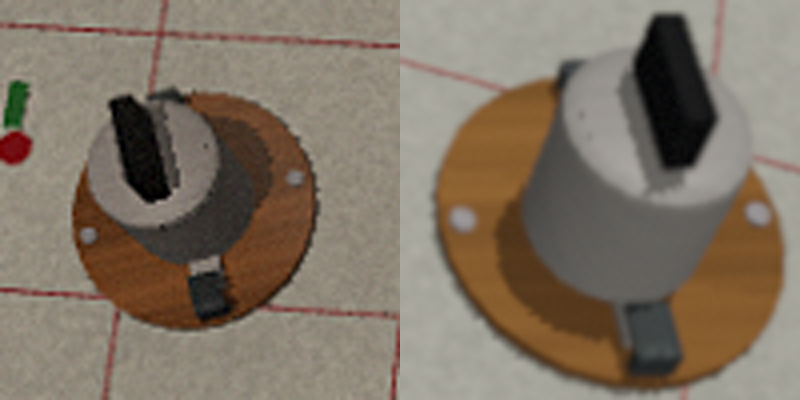

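The plate top is at 124–125 mm, so the cover is fully seated on the base. Its axis is at 20.4°, against 20.1° for the keepers. The ear runs squarely under the near keeper at chk crop (207,290), and the gripper is clear. Handing in.

```bash
python3 -c "
from station import ctrl;print(ctrl.sign_off())"
```

```text
the job is handed in; nothing more can be done
None
```

The canister is closed and handed in at about 22 s: the tall cover sits fully down on the wooden base, its ears lined up under the keepers to within about half a degree, the gripper is clear, and the low cover was not touched.

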